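# Check that the trolley's hand levers stop short of the bar

### The job

Two pieces of lab-trolley handle stand on the bench, one with a long hand lever and one with a short one. With the backs or tips of the fingers, press the long lever in towards its bar until it stops, wait a moment and let it spring all the way out; then press the short lever in to its stop in the same way and finish holding it there, so that its gap to the bar can be gauged. Push the levers from the outside only, never gripping them or forcing them hard against the stop, keep off the bars, and leave the other things on the bench where they are.

Things in the scene. Friction and masses are not known exactly. Their poses are not given: they have to be found in the camera images.
- long_stand: Fixed bench stand with a piece of trolley handle that has the long lever. Origin: on the bench under the middle of the bar; y along the bar, z up, the lever is on its -x side (roughly towards the robot). Grey base plate 80 x 160 x 10 mm (x -50 to +30), posts at y = -74 and +74 mm with 36 mm clamps. Nothing on it is higher than 120 mm.
- long_stand_bar: Handle bar of that stand, not to be touched: 180 mm long along y, black 30 mm grip sleeve. Origin: middle of its axis, 95 mm above the bench, axes as the stand's. It carries the collar and clevis (26 mm wide, 38 mm tall) of the lever's vertical pivot pin at x = -40, y = +55 mm.
- long_lever (a joint): Angle of the long hand lever on its pivot, rad: 0 = sprung fully out (slanting 0.32 rad to the stand's -x), 0.32 = at its rigid stop, parallel to the bar with a 20 mm gap. Straight blade 10 mm thick, 16 mm tall, centre 95 mm above the bench, running 125 mm from the pivot to the stand's -y, 19 mm ball at its end. Spring at the pad point: 2 N when out, 4 N at the stop.
- long_lever_pad (a point): Point in the long lever's blade where to press, 87.5 mm from the pivot, moving with it. y along the blade to the pivot, z up, +x the way it is pressed; its outer face lies 5 mm to -x. Beyond that face is free room for the fingers (50 mm or more).
- short_stand: Fixed bench stand with a piece of trolley handle that has the short lever. Origin: on the bench under the middle of the bar; y along the bar, z up, the lever is on its -x side (roughly towards the robot). Grey base plate 80 x 160 x 10 mm (x -50 to +30), posts at y = -74 and +74 mm with 36 mm clamps. Nothing on it is higher than 120 mm.
- short_stand_bar: Handle bar of that stand, not to be touched: 180 mm long along y, black 30 mm grip sleeve. Origin: middle of its axis, 95 mm above the bench, axes as the stand's. It carries the collar and clevis (26 mm wide, 38 mm tall) of the lever's vertical pivot pin at x = -40, y = +55 mm.
- short_lever (a joint): Angle of the short hand lever on its pivot, rad: 0 = sprung fully out (slanting 0.4 rad to the stand's -x), 0.4 = at its rigid stop, parallel to the bar with a 20 mm gap. Straight blade 10 mm thick, 16 mm tall, centre 95 mm above the bench, running 75 mm from the pivot to the stand's -y, 19 mm ball at its end. Spring at the pad point: 2 N when out, 4 N at the stop.
- short_lever_pad (a point): Point in the short lever's blade where to press, 52.5 mm from the pivot, moving with it. y along the blade to the pivot, z up, +x the way it is pressed; its outer face lies 5 mm to -x. Beyond that face is free room for the fingers (50 mm or more).
- beaker: Loose empty glass beaker, 54 mm wide, 68 mm tall, between the two stands; origin: centre of its underside. A bystander, to be left alone.
- bottle_1: Loose brown bottle with black cap, 47 mm wide, 85 mm tall, between the two stands, farther back; origin: centre of its underside. A bystander, to be left alone.
- tape_roll_2: Loose roll of beige tape lying flat, 60 mm wide, 24 mm tall, at the left; origin: centre of its underside. A bystander, to be left alone.
- petri_dish_0: Loose closed clear dish, 60 mm wide, 15 mm tall, at the right; origin: centre of its underside. A bystander, to be left alone.
- screwdriver: Loose screwdriver with red handle lying behind the stands, 165 mm long, 20 mm tall; origin: centre of its underside. A bystander, to be left alone.
- cap_orange: Loose orange ribbed cap, 46 mm wide, 17 mm tall, at the right; origin: centre of its underside. A bystander, to be left alone.

How it is judged:
On the way, in this order (a step that is already met when the one before it is completed fails the run):
1. the long lever is pressed in to its stop by the fingers (value of joint long_lever above 0.28 rad and contact force between the fingers and long_lever above 1 N), for 0.3 s.
2. the long lever has sprung all the way out and the fingers are off it (value of joint long_lever below 0.03 rad and contact force between the fingers and long_lever below 0.1 N), for 0.2 s.
At the end, for the whole second after the job is handed in: The short lever is held by the fingers (over 1 N) at rest within 0.04 rad of its stop, and the long lever, which was pressed to within 0.04 rad of its stop before for 0.3 s, is out again (under 0.03 rad) (value of joint short_lever above 0.36 rad and contact force between the fingers and short_lever above 1 N and velocity of joint short_lever below 0.1 rad/s and value of joint long_lever below 0.03 rad); the arm keeps its last pose, push and grip.
It fails at once if a lever is forced (over 40 N on it) (contact force between anything else and long_lever above 40 N or contact force between anything else and short_lever above 40 N).
It fails at once if a lever is gripped or touched other than from its outer side (grasp point not outside the blade) ((contact force between the fingers and long_lever above 1 N and x of the grasp point in the frame of long_lever_pad above -0.006 m) or (contact force between the fingers and short_lever above 1 N and x of the grasp point in the frame of short_lever_pad above -0.006 m)).
It fails at once if a bar is touched (over 3 N) (contact force between any of the fingers, the arm and long_stand_bar above 3 N or contact force between any of the fingers, the arm and short_stand_bar above 3 N).
It fails at once if a bystander is moved or lifted more than 20 mm (distance of any of beaker, bottle_1, tape_roll_2, petri_dish_0, screwdriver, cap_orange from where it was at the start of the episode above 0.02 m).
It also fails if it takes over 43 s, if anything falls off the work surface, if the arm or the gripper's body presses on something with over 40 N, if the wrist force passes 120 N, or if a joint passes its speed limit or range.

### The arm

A 7-joint arm with a two-finger parallel gripper is mounted at the origin on a cart in front of the work surface, level with it; the furniture and walls round the work are solid. World frame = base frame: x ahead of the robot, y to its left, z up, the work surface at z = 0. Lengths are in m, angles in rad, forces in N, time in s.
With the tool pointing down it reaches from about 0.425 to 1.025 m from the base axis. Payload 3.6 kg.
Tool frame: the origin (TCP) lies between the finger pads; the fingertips stand 17 mm ahead of it and the grasp point (between the pads) lies 2 mm behind it; x points along the fingers, y is the direction in which the jaws open and shut, and the axes are right-handed (so a half turn about x gives the same grasp; the last joint's range is limited). The gripper opens to 85 mm and grips with 20 to 120 N. Pads are 22 mm wide; open, the fingers measure 114 mm over their backs; the gripper's body (76 mm by 85 mm) begins 54 mm behind the grasp point. The pads swing forward as they close: fully open they stand 13 mm farther back than shut.
Start: joints at [1.129, 0.591, 0.048, 1.609, -0.033, 0.943, -0.034], TCP at [0.247, -0.682, 0.228] pointing down, gripper open.
Joint ranges: [-2.69, 2.69], [-0.47, 2.24], [-1.27, 1.36], [0.19, 2.51], [-1.53, 4.68], [0.08, 2.07], [-3.09, 3.09]. Speed limits (rad/s): [2.57, 2.57, 3.14, 3.14, 3.14, 3.14, 3.14].

### API

Orientations are given as a 3x3 rotation matrix whose columns are the frame's x, y, z axes.
In Python, from rig import monitor, vision, job_done gives the robot as it stands. The module is installed in compiled form; this text tells all that it offers.
- The arm moves only by the tool drive_tool, never from a script. Its argument "moves" is a list of rows, each a list of 7 numbers: the shift along the world's x, y, z in m, then the turn, a rotation vector about the world's x, y, z in units of 6 degrees (1.0 is 6 degrees), then the opening, from 0 (shut) to 1 (fully open). In form: [[x, y, z, ax, ay, az, jaw], ...]. A call has exactly 5 rows; each row shifts and turns the commanded pose from where the row before left it; what a row does not reach is not made up. A row lasts 1/8 s, in which the tool goes at most 62.5 mm and 10.7 degrees, less where a joint would pass 70% of its speed; a pose out of reach is approached as far as the arm can. A call with a gripper value outside its range is refused whole. The fingers move at their own pace and stop on an object; the grip force is fixed at half the most. Time passes only in rows, so rows that do not move let the fingers close, or fill a call up. It gives the time, the measured TCP pose, the force and the opening at its end, in the units of the state.
- monitor.state(): the state, without advancing time (a new reading comes with each control period).
- vision.capture(name): name is "scene" or "top" or "wrist"; returns (picture, depth): 384x512x3 uint8, blue, green, red; 384x512 float32, m along the optical axis (not along the pixel's ray), 0 where there is no reading.
- vision.camera_info(name): a dict with "intrinsics" (3x3 intrinsics, pixels), "R" (3x3) and "t" (3): a world point X has camera coordinates R X + t. Camera axes: x right, y down, z forward; pixel columns grow to the right and rows downward; lengths in m; the calibration is good to about 2 mm. A picture is of the moment at which its call begins: read the wrist's pose just before it. camera_info takes no time and is no camera call; for the wrist camera it gives the pose at the moment of the call.
- job_done(): hands the job in, once; it reports no verdict.
Trained networks look in the newest picture that a camera, given by its name, has taken for a name from the list of things; names that differ only in an ending like _2 or _b are one class to them, and where a whole thing is asked for, a point or a joint stands for the part that bears it (a point fixed in the world has none). Each returns a list of dicts, best first, with "confidence" (0 to 1); they miss things now and then, are a little off and sometimes report something else, mostly with a low value. They report only what shows in the picture. A call takes as long as a camera call.
- vision.masks_of(query, camera): "pixels" (384x512 bool, what is visible of it) and "pixel" ([column, row] in pixels, amid what is visible of it).
- vision.mark_of(query, camera): "pixel" ([column, row] in pixels: a listed point, or the origin of a listed thing).
The state is a dict: "time_s": time; "joints": joint angles; "joint_vel": joint speeds; "joint_efforts": joint torques, N m; "ee_pos": TCP position; "tool_rot": TCP orientation; "contact_force": force on the tool from outside, world axes, zero at the start; "ft_torque": the same for the moment, N m; "finger_gap": finger opening in m.
Only numpy, scipy, OpenCV 4.12 (cv2) and the standard library are available. Lean on these libraries where they do the work, as an engineer would, in place of code of your own. Each camera call takes 0.05 s, during which the arm holds its last target.

## Working session

There is one attempt and no reset: what is moved stays moved. The work goes in short steps, Python scripts to look and compute and a tool call to move; the robot and the scene stay as the last step left them, time stands still between calls to the robot, and variables do not carry over. Pictures are saved under pics/ and viewed, and the job is handed in when it is done.

Besides the shell and the picture viewer there is one more tool, called after "Request:" by a JSON object that holds its "fn" and its "kwargs". drive_tool: Moves the arm, as the interface text tells. Its arguments: {"type":"object","properties":{"moves":{"type":"array"}},"required":["moves"]}

```bash
mkdir -p pics
cat > h.py <<'E'
import numpy as np, cv2
from rig import monitor, vision, job_done
def deproj(cam,u,v,d=None,z=None):
    ci=vision.camera_info(cam);K=np.array(ci["intrinsics"]);R=np.array(ci["R"]);t=np.array(ci["t"])
    r=np.linalg.inv(K)@np.array([u,v,1.]);C=-R.T@t;w=R.T@r
    if d is not None: return C+w*d
    return C+w*(z-C[2])/w[2]
def proj(cam,X):
    ci=vision.camera_info(cam);p=np.array(ci["intrinsics"])@(np.array(ci["R"])@np.asarray(X)+np.array(ci["t"]));return p[:2]/p[2]
E
python3 - <<'E'
from h import *
np.set_printoptions(precision=4,suppress=True)
s=monitor.state();print(s["time_s"],s["ee_pos"],s["tool_rot"],s["contact_force"],s["finger_gap"])
for c in ("top","scene"):
    im,d=vision.capture(c);cv2.imwrite(f"pics/{c}0.png",im);np.save(f"{c}_d.npy",d)
    for q in ("long_stand","short_stand","long_lever_pad","short_lever_pad","long_stand_bar","short_stand_bar"):
        for m in vision.mark_of(q,c)[:2]:
            u,v=m["pixel"];z=0.095 if not q.endswith("stand") else 0
            print(c,q,m["confidence"],m["pixel"],deproj(c,u,v,z=z))
print(monitor.state()["time_s"])
E
```

```text
0.0 [ 0.2468 -0.6808  0.2267] [[-0.0009  0.3409 -0.9401]
 [ 0.0021 -0.9401 -0.3409]
 [-1.     -0.0023  0.0002]] [0.295  0.08   0.1356] 0.08540725796133429
top long_stand 0.97 [313.0, 196.5] [ 0.5581 -0.2178  0.    ]
top short_stand 0.74 [192.2, 206.2] [0.5463 0.2012 0.    ]
top long_lever_pad 0.55 [330.5, 210.2] [ 0.4924 -0.252   0.095 ]
top short_lever_pad 0.42 [182.4, 221.0] [0.4828 0.2177 0.095 ]
top short_lever_pad 0.24 [249.3, 187.1] [0.5812 0.0012 0.095 ]
top short_stand_bar 0.9 [188.0, 203.1] [0.5393 0.1993 0.095 ]
scene long_stand 0.68 [300.9, 190.7] [ 0.5643 -0.2137  0.    ]
scene short_stand 0.75 [206.1, 237.6] [0.5369 0.2075 0.    ]
scene short_stand 0.39 [265.0, 230.5] [0.4645 0.0079 0.    ]
scene long_lever_pad 0.45 [318.8, 179.9] [ 0.5114 -0.2455  0.095 ]
scene short_lever_pad 0.6 [208.3, 233.5] [0.4842 0.2157 0.095 ]
scene long_stand_bar 0.66 [302.6, 174.0] [ 0.5652 -0.2097  0.095 ]
scene short_stand_bar 0.74 [205.0, 221.6] [0.534 0.205 0.095]
0.7
```

Run:
```python
import cv2
a=cv2.imread("pics/top0.png");cv2.imwrite("pics/top0c.png",cv2.resize(a[130:280,140:380],None,fx=3.3,fy=3.3,interpolation=cv2.INTER_CUBIC))
```

```text
(no output)
```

View pics/top0.png

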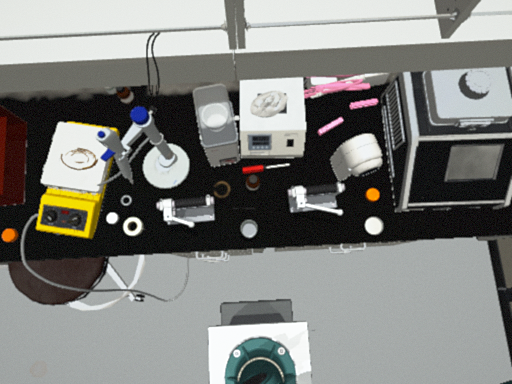

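View pics/scene0.png

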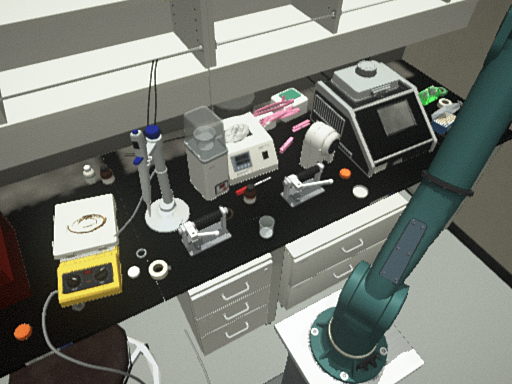

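View pics/top0c.png

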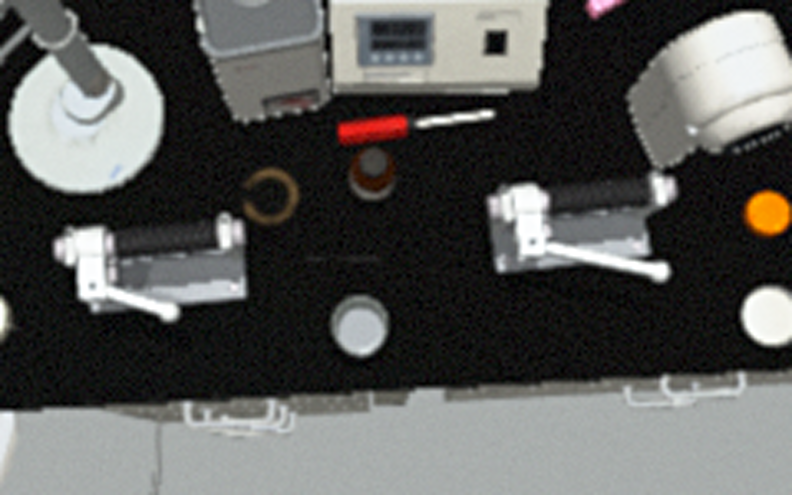

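The pictures show the long stand on the right, with its ball near top pixel (340,212), and the short stand on the left, with its ball near (191,224). The beaker sits between them at (249,228). I'll move up in front of the long lever at height, shutting the jaws and turning the jaw axis towards +x.

Request:
{"fn": "drive_tool", "kwargs": {"moves": [[0.013, 0.042, 0.006, 0, 0, 1.26, 0], [0.013, 0.042, 0.006, 0, 0, 1.26, 0], [0.013, 0.042, 0.006, 0, 0, 1.26, 0], [0.013, 0.042, 0.006, 0, 0, 1.26, 0], [0.013, 0.042, 0.006, 0, 0, 1.26, 0]]}}

```text
time_s: 1.32
ee_pos: [0.3125, -0.4703, 0.2583]
tool_rot: [[0.0, 0.848, -0.53], [-0.001, -0.53, -0.848], [-1.0, 0.001, 0.0]]
contact_force: [0.4, -0.9, -0.4]
finger_gap: 0.0003
```

Request:
{"fn": "drive_tool", "kwargs": {"moves": [[0.013, 0.042, 0.006, 0, 0, 1.26, 0], [0.013, 0.042, 0.006, 0, 0, 1.26, 0], [0.013, 0.042, 0.006, 0, 0, 1.26, 0], [0.013, 0.042, 0.006, 0, 0, 1.26, 0], [0.013, 0.042, 0.006, 0, 0, 1.26, 0]]}}

```text
time_s: 1.95
ee_pos: [0.3775, -0.2603, 0.2885]
tool_rot: [[0.001, 0.995, 0.1], [-0.001, 0.1, -0.995], [-1.0, 0.001, 0.001]]
contact_force: [0.7, -0.7, -0.4]
finger_gap: 0.0003
```

Run:
```python
from h import *
np.set_printoptions(precision=4,suppress=True)
s=monitor.state();print(s["time_s"],s["joints"],s["ee_pos"],s["tool_rot"],s["contact_force"],s["finger_gap"])
c="wrist"
ci=vision.camera_info(c);print(ci)
im,d=vision.capture(c);cv2.imwrite("pics/w1.png",im);np.save("w1_d.npy",d);np.savez("w1_ci.npz",**ci)
for q in ("long_stand","long_lever_pad","long_stand_bar"):
        for m in vision.mark_of(q,c)[:2]:
            u,v=m["pixel"];z=0.095 if not q.endswith("stand") else 0
            print(c,q,m["confidence"],m["pixel"],deproj(c,u,v,z=z))
```

```text
1.95 [ 0.8429  0.1932 -0.3909  2.1084  0.0975  0.8556  0.4952] [ 0.3775 -0.2603  0.2885] [[ 0.0007  0.9949  0.1004]
 [-0.0007  0.1004 -0.9949]
 [-1.      0.0006  0.0008]] [ 0.7306 -0.7103 -0.4206] 0.0002876820816434461
{'intrinsics': array([[288.056 ,   0.    , 257.2482],
       [  0.    , 288.056 , 192.3687],
       [  0.    ,   0.    ,   1.    ]]), 'R': array([[ 0.9951,  0.0991,  0.0016],
       [ 0.0934, -0.9433,  0.3186],
       [ 0.0331, -0.3168, -0.9479]]), 't': array([-0.3502, -0.3425,  0.3422])}
wrist long_stand 0.87 [385.4, 130.7] [ 0.5661 -0.2055  0.    ]
wrist long_lever_pad 0.94 [353.4, 160.8] [ 0.4925 -0.2414  0.095 ]
wrist long_stand_bar 0.89 [419.0, 140.3] [ 0.5632 -0.212   0.095 ]
```

View pics/w1.png

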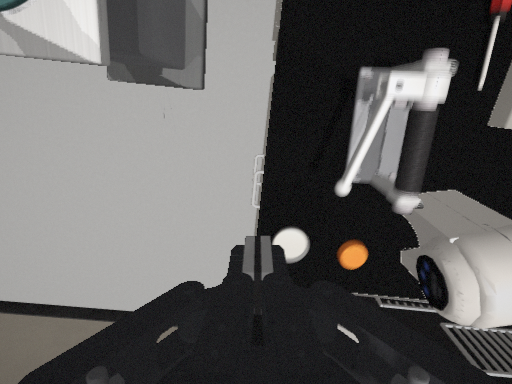

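The wrist view shows the lever from its pivot at about (400,87) to its ball at (343,189), with the bar from about (437,60) to (405,204). I'll fit the geometry from these.

Run:
```python
from h import *
np.set_printoptions(precision=4,suppress=True)
d=np.load("w1_d.npy")
for n,(u,v),z in (("pivot",(400,87),.114),("ball",(343,189),.095),("bar+",(437,58),.095),("bar-",(405,205),.095)):
    print(n,deproj("wrist",u,v,z=z),deproj("wrist",u,v,d=d[v,u]))
# cloud fit of sleeve/blade height band
ci=dict(np.load("w1_ci.npz"));K,R,t=ci["intrinsics"],ci["R"],ci["t"]
v,u=np.mgrid[0:384,0:512];P=np.stack([(u-K[0,2])/K[0,0]*d,(v-K[1,2])/K[1,1]*d,d],-1)
W=(P-t)@R
m=(d>0)&(u>320)&(u<460)&(v>40)&(v<215)
im=cv2.imread("pics/w1.png")
bl=m&(W[...,2]>.097)&(W[...,2]<.108)&(v>105)&(v<182)&(u<395)
X=W[bl][:,:2];c=X.mean(0);a=np.linalg.svd(X-c)[2][0];print("blade",bl.sum(),c,a,np.arctan2(a[0],-a[1]))
print(X[:,1].min(),X[:,1].max())
sl=m&(W[...,2]>.1)&(v>115)&(v<185)&(u>395)&(im.max(-1)<90)
X=W[sl][:,:2];c=X.mean(0);a=np.linalg.svd(X-c)[2][0];print("sleeve",sl.sum(),c,a)
```

```text
pivot [ 0.5173 -0.1581  0.114 ] [ 0.518  -0.158   0.1126]
ball [ 0.486  -0.2797  0.095 ] [ 0.4828 -0.277   0.1041]
bar+ [ 0.5583 -0.1242  0.095 ] [ 0.5529 -0.1258  0.1047]
bar- [ 0.5678 -0.2931  0.095 ] [ 0.5567 -0.2868  0.114 ]
blade 773 [ 0.4994 -0.2196] [-0.2686 -0.9633] -0.27189811872662417
-0.26721641112664285 -0.17571444627885374
sleeve 1681 [ 0.5572 -0.2205] [ 0.0472 -0.9989]
```

Request:
{"fn": "drive_tool", "kwargs": {"moves": [[0.0125, 0.0032, -0.038, 0, 0, -0.1, 0], [0.0125, 0.0032, -0.038, 0, 0, -0.1, 0], [0.0125, 0.0032, -0.038, 0, 0, -0.1, 0], [0.0125, 0.0032, -0.038, 0, 0, -0.1, 0], [0.0125, 0.0032, -0.037, 0, 0, -0.1, 0]]}}

```text
time_s: 2.78
ee_pos: [0.4395, -0.2477, 0.0973]
tool_rot: [[-0.0, 0.999, 0.04], [-0.001, 0.04, -0.999], [-1.0, -0.0, 0.001]]
contact_force: [0.3, -0.8, -0.5]
finger_gap: -0.0003
```

Run:
```python
from h import *
np.set_printoptions(precision=4,suppress=True)
s=monitor.state();print(s["time_s"],s["joints"],s["ee_pos"],s["tool_rot"],s["contact_force"],s["finger_gap"])
im,d=vision.capture("wrist");cv2.imwrite("pics/w2.png",im)
print(proj("wrist",[.489,-.242,.095]))
im,d=vision.capture("scene");cv2.imwrite("pics/s2.png",cv2.resize(im[130:280,180:380],None,fx=4,fy=4,interpolation=cv2.INTER_CUBIC))
```

```text
2.775 [ 0.6216  0.5368 -0.2653  2.1874  0.3148  0.4523  0.1474] [ 0.4395 -0.2477  0.0973] [[-0.0004  0.9992  0.0401]
 [-0.0012  0.04   -0.9992]
 [-1.     -0.0004  0.0012]] [ 0.3135 -0.8135 -0.5321] -0.00028421709835949673
[345.4458 244.2812]
```

View pics/w2.png

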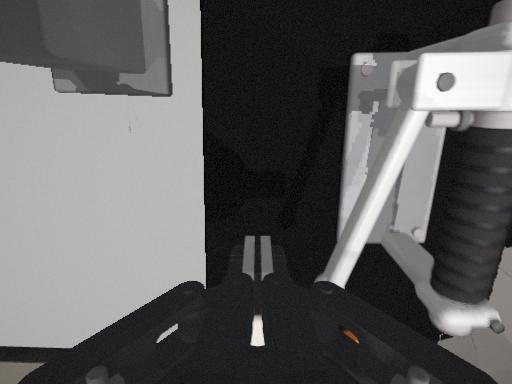

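View pics/s2.png

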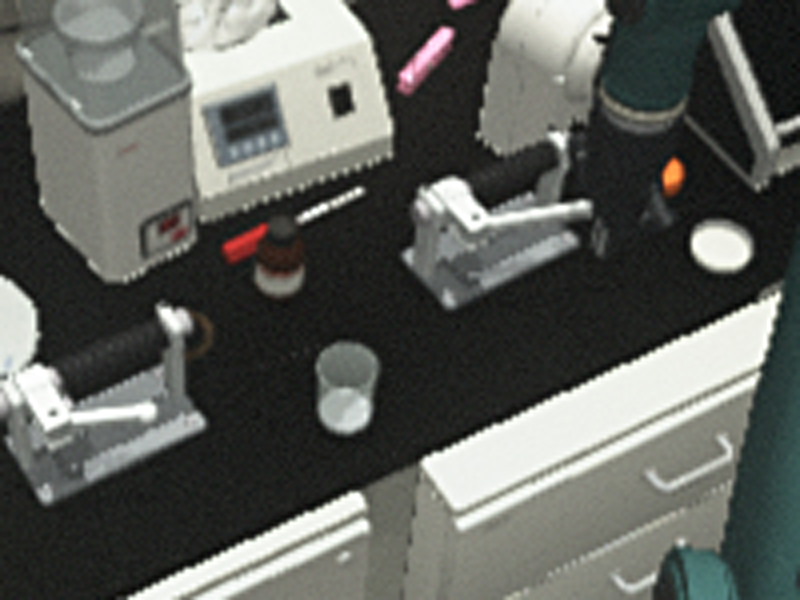

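Fingers hang clear outside the blade, level with the pad (pixel ~258,250 against the pad at 345,244). I'll approach to contact and press in small steps.

Request:
{"fn": "drive_tool", "kwargs": {"moves": [[0.01, 0, 0.001, 0, 0, 0, 0], [0.01, 0.001, 0.001, 0, 0, 0, 0], [0.008, 0.001, 0, 0, 0, 0, 0], [0.005, 0, 0, 0, 0, 0, 0], [0.004, 0, 0, 0, 0, 0, 0]]}}

```text
time_s: 3.5
ee_pos: [0.4769, -0.2437, 0.1012]
tool_rot: [[0.0, 0.999, 0.044], [-0.0, 0.044, -0.999], [-1.0, 0.0, 0.0]]
contact_force: [0.8, 0.3, 0.3]
finger_gap: 0.0002
```

Request:
{"fn": "drive_tool", "kwargs": {"moves": [[0.005, 0, 0, 0, 0, 0, 0], [0.005, 0, 0, 0, 0, 0, 0], [0.004, 0, 0, 0, 0, 0, 0], [0.003, 0, 0, 0, 0, 0, 0], [0, 0, 0, 0, 0, 0, 0]]}}

```text
time_s: 4.12
ee_pos: [0.4938, -0.2436, 0.1009]
tool_rot: [[0.0, 0.999, 0.044], [-0.0, 0.044, -0.999], [-1.0, 0.0, 0.0]]
contact_force: [0.5, 0.4, -0.3]
finger_gap: 0.0001
```

Run:
```python
from h import *
np.set_printoptions(precision=4,suppress=True)
s=monitor.state();print(s["time_s"],s["ee_pos"],s["contact_force"],s["finger_gap"])
im,d=vision.capture("wrist");cv2.imwrite("pics/w3.png",im)
```

```text
4.125 [ 0.4938 -0.2436  0.1009] [ 0.4613  0.369  -0.3062] 7.531224305441123e-05
```

View pics/w3.png

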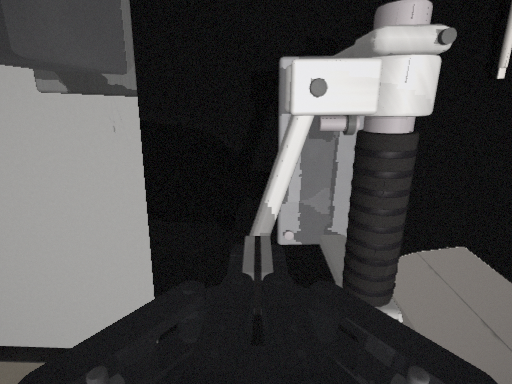

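Run:
```python
from h import *
np.set_printoptions(precision=4,suppress=True)
im,d=vision.capture("wrist");np.save("w3_d.npy",d)
ci=vision.camera_info("wrist");print(-ci["R"].T@ci["t"])
for u,v in ((300,130),(290,160),(280,190),(270,215),(264,230),(261,234),(252,238),(264,238),(252,260),(264,260),(252,275),(258,320)):
    print((u,v),d[v,u],deproj("wrist",u,v,d=d[v,u]),deproj("wrist",u,v,z=.103))
print(proj("wrist",[.4938,-.2436,.084]),proj("wrist",[.4938,-.2326,.084]))
cv2.imwrite("pics/w3c.png",cv2.resize(im[180:300,200:340],None,fx=5,fy=5,interpolation=cv2.INTER_CUBIC))
im,_=vision.capture("scene");cv2.imwrite("pics/s3.png",cv2.resize(im[150:230,260:360],None,fx=6,fy=6,interpolation=cv2.INTER_CUBIC))
```

```text
[ 0.4898 -0.1629  0.2465]
(300, 130) 0.14132239 [ 0.5116 -0.1779  0.1028] [ 0.5115 -0.1779  0.103 ]
(290, 160) 0.14651002 [ 0.5079 -0.1931  0.1023] [ 0.5078 -0.193   0.103 ]
(280, 190) 0.15170413 [ 0.5039 -0.2094  0.1022] [ 0.5038 -0.2091  0.103 ]
(270, 215) 0.1553772 [ 0.4994 -0.2235  0.103 ] [ 0.4994 -0.2235  0.103 ]
(264, 230) 0.16052656 [ 0.4967 -0.2336  0.1009] [ 0.4966 -0.2326  0.103 ]
(261, 234) 0.15976734 [ 0.4951 -0.2354  0.1023] [ 0.4951 -0.2351  0.103 ]
(252, 238) 0.15208177 [ 0.4902 -0.2341  0.1099] [ 0.4902 -0.2377  0.103 ]
(264, 238) 0.15114473 [ 0.4965 -0.2334  0.1108] [ 0.4969 -0.2375  0.103 ]
(252, 260) 0.13099377 [ 0.4905 -0.2337  0.132 ] [ 0.4907 -0.2517  0.103 ]
(264, 260) 0.13066168 [ 0.496  -0.2333  0.1323] [ 0.4976 -0.2514  0.103 ]
(252, 275) 0.12251614 [ 0.4908 -0.2352  0.1415] [ 0.4911 -0.2617  0.103 ]
(258, 320) 0.3065586 [ 0.5004 -0.3889 -0.001 ] [ 0.496  -0.2939  0.103 ]
[257.9217 232.3822] [258.7034 216.1422]
```

View pics/w3c.png

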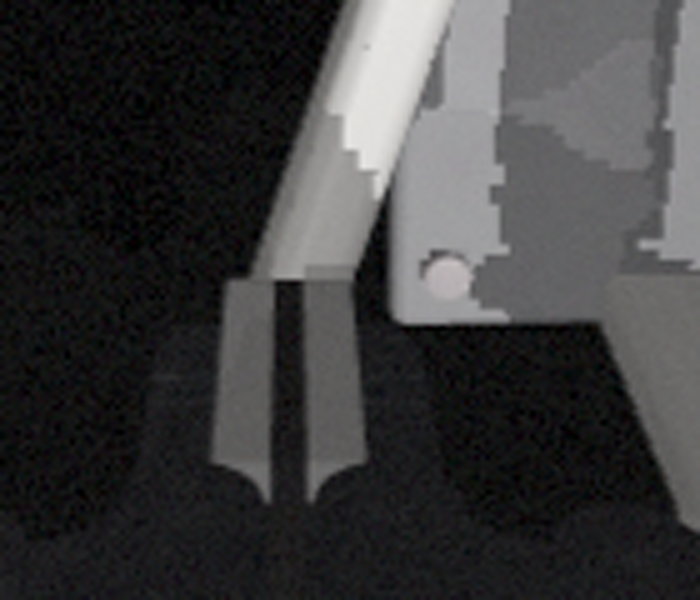

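View pics/s3.png

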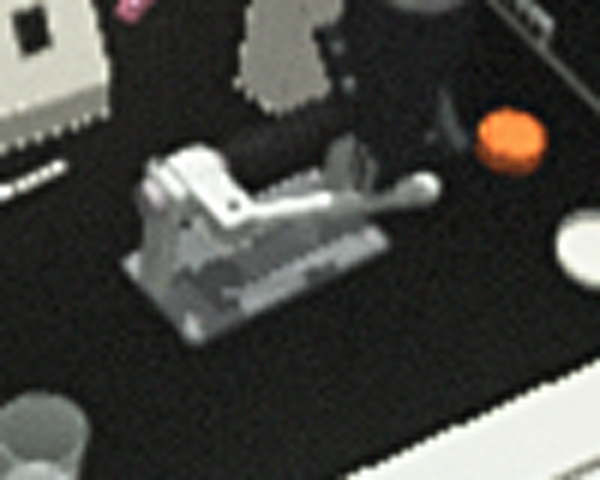

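Run:
```python
from h import *
np.set_printoptions(precision=4,suppress=True,linewidth=200)
d=np.load("w3_d.npy")
for v in range(200,262,4): print(v,d[v,228:296:4])
```

```text
200 [0.264  0.2642 0.2634 0.264  0.2647 0.2639 0.2638 0.2629 0.2637 0.1577 0.1535 0.1537 0.1528 0.153  0.2527 0.2524 0.2524]
204 [0.2647 0.2652 0.265  0.2638 0.2645 0.2657 0.266  0.2656 0.2644 0.156  0.1539 0.1534 0.1537 0.1541 0.2523 0.2536 0.254 ]
208 [0.2655 0.266  0.2654 0.2672 0.2664 0.2663 0.2667 0.2658 0.1645 0.1563 0.1551 0.1539 0.154  0.1561 0.254  0.2545 0.2551]
212 [0.2681 0.2684 0.2676 0.2679 0.268  0.268  0.2677 0.2666 0.1583 0.1558 0.1551 0.1552 0.1558 0.2563 0.2558 0.256  0.255 ]
216 [0.2685 0.2681 0.2692 0.2684 0.2681 0.2675 0.2688 0.269  0.1581 0.1559 0.1557 0.1567 0.1559 0.2577 0.2567 0.2562 0.2567]
220 [0.2695 0.27   0.2703 0.2694 0.2695 0.2691 0.2702 0.165  0.157  0.1562 0.1569 0.1575 0.1595 0.2587 0.2579 0.2579 0.2582]
224 [0.2718 0.2722 0.2721 0.2721 0.2708 0.2714 0.2726 0.1603 0.1587 0.157  0.157  0.1586 0.2718 0.2601 0.2595 0.2591 0.2601]
228 [0.2724 0.2728 0.2732 0.2729 0.2727 0.2737 0.2728 0.1596 0.1582 0.1579 0.1579 0.1595 0.2734 0.2625 0.2602 0.2611 0.2607]
232 [0.2727 0.2742 0.2747 0.2741 0.2738 0.2738 0.1675 0.1588 0.1594 0.1596 0.1594 0.2758 0.2746 0.26
[... 199 characters left out ...]
1505 0.1497 0.1485 0.1499 0.1494 0.2764 0.2773 0.2654 0.2634 0.265  0.2642]
244 [0.2766 0.2781 0.2778 0.2787 0.277  0.1441 0.145  0.1457 0.145  0.1447 0.145  0.2777 0.277  0.2663 0.2661 0.2664 0.2665]
248 [0.2795 0.2806 0.1491 0.1504 0.1497 0.1416 0.1414 0.1423 0.1415 0.1413 0.1415 0.1499 0.1489 0.1493 0.279  0.2799 0.2791]
252 [0.2813 0.1459 0.1452 0.1462 0.1378 0.1371 0.1384 0.1381 0.1374 0.1378 0.1376 0.1456 0.1462 0.1452 0.146  0.2816 0.2809]
256 [0.2825 0.141  0.1428 0.1421 0.1344 0.1344 0.1351 0.1343 0.1333 0.1341 0.1351 0.142  0.1422 0.1423 0.1412 0.2815 0.2814]
260 [0.2837 0.1394 0.1382 0.1394 0.1304 0.1302 0.131  0.1314 0.1322 0.1307 0.1305 0.1399 0.1399 0.1377 0.1399 0.2842 0.284 ]
```

The depth image shows the fingertips at about z 0.11, just above the blade top (0.103). They are passing over the lever, which hasn't moved. So the tips sit higher relative to the TCP than I assumed. I'll back off, go about 27 mm lower, and come in again.

Request:
{"fn": "drive_tool", "kwargs": {"moves": [[-0.018, 0, 0.002, 0, 0, 0, 0], [-0.018, 0, 0, 0, 0, 0, 0], [-0.014, 0, -0.005, 0, 0, 0, 0], [0, 0, -0.012, 0, 0, 0, 0], [0, 0, -0.012, 0, 0, 0, 0]]}}

```text
time_s: 4.9
ee_pos: [0.444, -0.2437, 0.0731]
tool_rot: [[0.001, 0.999, 0.044], [-0.0, 0.044, -0.999], [-1.0, 0.001, 0.0]]
contact_force: [0.5, -0.3, 0.5]
finger_gap: -0.0003
```

Run:
```python
from h import *
np.set_printoptions(precision=4,suppress=True,linewidth=200)
s=monitor.state();print(s["time_s"],s["ee_pos"],s["contact_force"],s["finger_gap"])
im,d=vision.capture("wrist");cv2.imwrite("pics/w4.png",im)
for u,v in ((252,240),(264,240),(236,252),(280,252),(258,242),(200,290),(320,290),(245,300),(270,300)):
    print((u,v),deproj("wrist",u,v,d=d[v,u]))
```

```text
4.9 [ 0.444  -0.2437  0.0731] [ 0.529  -0.3433  0.4793] -0.0003247636678453103
(252, 240) [ 0.4404 -0.2331  0.0843]
(264, 240) [ 0.4466 -0.2333  0.0833]
(236, 252) [ 0.4325 -0.2377  0.0891]
(280, 252) [ 0.4547 -0.2366  0.0893]
(258, 242) [ 0.4435 -0.2333  0.0859]
(200, 290) [ 0.4215 -0.2328  0.1262]
(320, 290) [ 0.467  -0.2317  0.125 ]
(245, 300) [ 0.4386 -0.2325  0.1312]
(270, 300) [ 0.4477 -0.2325  0.1308]
```

View pics/w4.png

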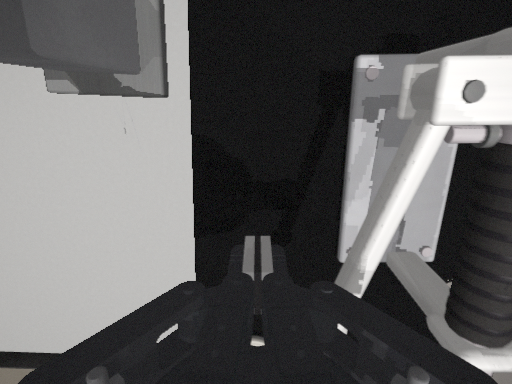

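The tips are now at about z 0.082, below the blade centre, with the knuckles above 0.12. I'll press in.

Request:
{"fn": "drive_tool", "kwargs": {"moves": [[0.01, 0, 0, 0, 0, 0, 0], [0.01, 0, 0, 0, 0, 0, 0], [0.008, 0, 0, 0, 0, 0, 0], [0.006, 0, 0, 0, 0, 0, 0], [0.004, 0, 0, 0, 0, 0, 0]]}}

```text
time_s: 5.58
ee_pos: [0.4806, -0.2439, 0.0737]
tool_rot: [[-0.002, 0.999, 0.043], [-0.0, 0.043, -0.999], [-1.0, -0.002, 0.0]]
contact_force: [-2.7, -0.8, 0.6]
finger_gap: 0.0001
```

Request:
{"fn": "drive_tool", "kwargs": {"moves": [[0.004, 0, 0, 0, 0, 0, 0], [0.004, 0, 0, 0, 0, 0, 0], [0.004, 0, 0, 0, 0, 0, 0], [0.003, 0, 0, 0, 0, 0, 0], [0, 0, 0, 0, 0, 0, 0]]}}

```text
time_s: 6.2
ee_pos: [0.4966, -0.2438, 0.0738]
tool_rot: [[-0.0, 0.999, 0.044], [-0.0, 0.044, -0.999], [-1.0, -0.0, 0.0]]
contact_force: [-2.5, -2.4, 0.3]
finger_gap: -0.0002
```

```bash
cat > look.py <<'E'
from h import *
import sys
np.set_printoptions(precision=4,suppress=True,linewidth=200)
s=monitor.state();print(s["time_s"],s["ee_pos"],s["contact_force"],s["ft_torque"],s["joint_efforts"])
im,d=vision.capture("wrist");cv2.imwrite("pics/%s.png"%sys.argv[1],im);np.save(sys.argv[1]+"_d.npy",d)
E
python3 look.py w5
```

```text
6.2 [ 0.4966 -0.2438  0.0738] [-2.5405 -2.4418  0.333 ] [-0.5048  0.7082 -0.0891] [ -2.1267 -47.0228  -4.2835 -12.4016  -0.2824  -0.9849   0.0505]
```

View pics/w5.png

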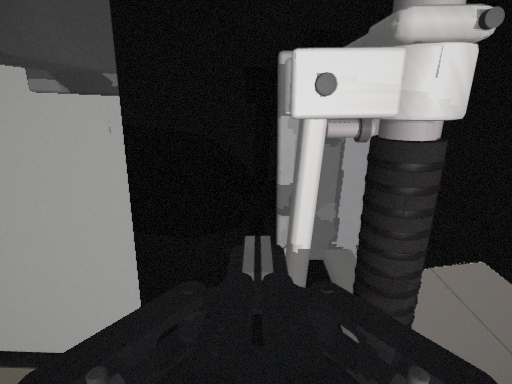

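The lever is moving with the fingers and the reading is about 2.5 N. I'll continue gently to the stop.

Request:
{"fn": "drive_tool", "kwargs": {"moves": [[0.003, 0, 0, 0, 0, 0, 0], [0.002, 0, 0, 0, 0, 0, 0], [0.001, 0, 0, 0, 0, 0, 0], [0.001, 0, 0, 0, 0, 0, 0], [0, 0, 0, 0, 0, 0, 0]]}}

```text
time_s: 6.88
ee_pos: [0.5031, -0.2438, 0.0738]
tool_rot: [[-0.001, 0.999, 0.044], [-0.0, 0.044, -0.999], [-1.0, -0.001, 0.0]]
contact_force: [-5.1, -2.2, -0.0]
finger_gap: -0.0004
```

```bash
cat >> look.py <<'E'
ci=vision.camera_info("wrist");K,R,t=ci["intrinsics"],ci["R"],ci["t"]
v,u=np.mgrid[0:384,0:512];P=np.stack([(u-K[0,2])/K[0,0]*d,(v-K[1,2])/K[1,1]*d,d],-1)
W=(P-t)@R
L=W[(d>0)&(W[...,2]>.098)&(W[...,2]<.108)]
x0,y0,x1,y1=map(float,sys.argv[2:6])
L=L[(L[:,0]>x0)&(L[:,0]<x1)&(L[:,1]>y0)&(L[:,1]<y1)][:,:2]
c=L.mean(0);a=np.linalg.svd(L-c)[2][0];a=a*-np.sign(a[1]);print("blade",len(L),c,a,"slant",np.arctan2(-a[0],-a[1]))
E
python3 look.py w6 .48 -.225 .53 -.178
```

```text
6.875 [ 0.5031 -0.2438  0.0738] [-5.0774 -2.2108 -0.0347] [-0.6177  0.8929 -0.0041] [ -2.6632 -47.337   -4.8633 -12.841   -0.4071  -1.2091   0.0245]
blade 2419 [ 0.519 -0.2  ] [ 0.0593 -0.9982] slant -0.059296289573495614
```

View pics/w6.png

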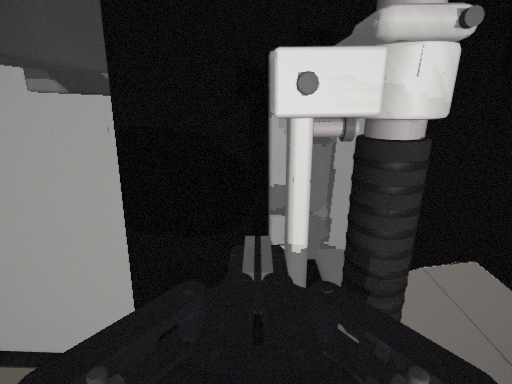

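The blade is now parallel to the bar (slant -0.06, stand -0.05) and the force is about 5 N. I'll add a small push to confirm the stop and hold.

Request:
{"fn": "drive_tool", "kwargs": {"moves": [[0.001, 0, 0, 0, 0, 0, 0], [0, 0, 0, 0, 0, 0, 0], [0, 0, 0, 0, 0, 0, 0], [0, 0, 0, 0, 0, 0, 0], [0, 0, 0, 0, 0, 0, 0]]}}

```text
time_s: 7.55
ee_pos: [0.5031, -0.2438, 0.0738]
tool_rot: [[-0.003, 0.999, 0.044], [-0.0, 0.044, -0.999], [-1.0, -0.003, 0.0]]
contact_force: [-5.9, -2.8, 0.9]
finger_gap: 0.0001
```

The TCP did not advance and the force rose to about 6 N, above the 4 N spring force, so it is at the stop and has held for over 0.6 s. I'll release it.

Request:
{"fn": "drive_tool", "kwargs": {"moves": [[-0.01, 0, 0, 0, 0, 0, 0], [-0.012, 0, 0, 0, 0, 0, 0], [-0.012, 0, 0, 0, 0, 0, 0], [-0.014, 0, 0, 0, 0, 0, 0], [-0.014, 0, 0, 0, 0, 0, 0]]}}

```text
time_s: 8.18
ee_pos: [0.4428, -0.2438, 0.0743]
tool_rot: [[0.002, 0.999, 0.044], [-0.001, 0.044, -0.999], [-1.0, 0.002, 0.001]]
contact_force: [-0.5, -1.0, 0.3]
finger_gap: 0.0003
```

```bash
python3 look.py w7 .48 -.225 .53 -.178
```

```text
8.175 [ 0.4428 -0.2438  0.0743] [-0.5281 -1.0175  0.3157] [ 0.0316 -0.0266 -0.0537] [ -0.5696 -42.6406  -1.8901  -9.3972  -0.0291   0.0737  -0.0211]
blade 2671 [ 0.5009 -0.2001] [-0.2761 -0.9611] slant 0.2797222328685934
```

View pics/w7.png

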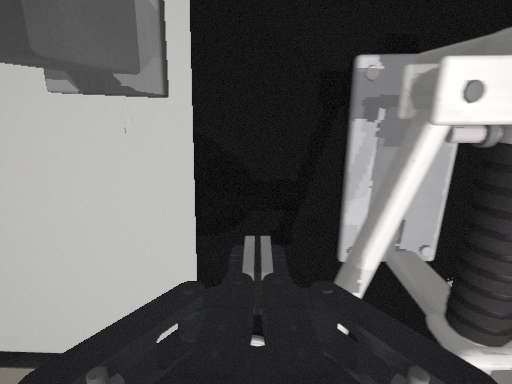

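The long lever is back out (slant 0.28, same as at the start, fingers clear). I'll go up and over to the short stand.

Request:
{"fn": "drive_tool", "kwargs": {"moves": [[-0.01, 0, 0.03, 0, 0, 0, 0], [-0.01, 0, 0.045, 0, 0, 0, 0], [-0.01, 0, 0.045, 0, 0, 0, 0], [-0.01, 0.01, 0.045, 0, 0, 0, 0], [-0.01, 0.03, 0.03, 0, 0, 0, 0]]}}

```text
time_s: 8.85
ee_pos: [0.3933, -0.2049, 0.2712]
tool_rot: [[0.004, 0.999, 0.041], [-0.002, 0.041, -0.999], [-1.0, 0.004, 0.002]]
contact_force: [-0.2, 0.1, -0.3]
finger_gap: 0.0003
```

Request:
{"fn": "drive_tool", "kwargs": {"moves": [[0, 0.045, 0, 0, 0, 0, 0], [0, 0.045, 0, 0, 0, 0, 0], [0, 0.045, 0, 0, 0, 0, 0], [0, 0.045, 0, 0, 0, 0, 0], [0, 0.045, 0, 0, 0, 0, 0]]}}

```text
time_s: 9.48
ee_pos: [0.3927, 0.0227, 0.2692]
tool_rot: [[0.002, 0.999, 0.044], [-0.0, 0.044, -0.999], [-1.0, 0.002, 0.0]]
contact_force: [0.4, 0.0, 0.2]
finger_gap: -0.0
```

Request:
{"fn": "drive_tool", "kwargs": {"moves": [[0, 0.045, 0, 0, 0, 0, 0], [0, 0.045, 0, 0, 0, 0, 0], [0, 0.045, 0, 0, 0, 0, 0], [0, 0.03, 0, 0, 0, 0, 0], [0, 0, 0, 0, 0, 0, 0]]}}

```text
time_s: 10.1
ee_pos: [0.3927, 0.1891, 0.2693]
tool_rot: [[0.001, 0.999, 0.049], [0.002, 0.049, -0.999], [-1.0, 0.002, -0.002]]
contact_force: [0.2, -0.7, 0.1]
finger_gap: 0.0
```

```bash
python3 look.py w8 .47 .19 .53 .26
python3 - <<'E'
from h import *
np.set_printoptions(precision=4,suppress=True)
c="wrist"
for q in ("short_stand","short_lever_pad","short_stand_bar"):
        for m in vision.mark_of(q,c)[:2]:
            u,v=m["pixel"];z=0.095 if not q.endswith("stand") else 0
            print(c,q,m["confidence"],m["pixel"],deproj(c,u,v,z=z))
E
```

```text
10.1 [0.3927 0.1891 0.2693] [ 0.2047 -0.6666  0.0649] [-0.0323  0.0651 -0.0233] [ -0.9981 -26.6598  -3.2268 -17.9162  -0.0616  -0.1124  -0.1168]
blade 954 [0.5022 0.2214] [-0.977  -0.2132] slant 1.3559634052326692
wrist short_stand 0.84 [360.7, 142.9] [0.5402 0.2087 0.    ]
wrist short_lever_pad 0.72 [338.2, 151.7] [0.4819 0.2103 0.095 ]
wrist short_stand_bar 0.93 [387.3, 159.7] [0.5385 0.2032 0.095 ]
wrist short_stand_bar 0.74 [411.0, 302.6] [0.6063 0.0108 0.095 ]
```

View pics/w8.png

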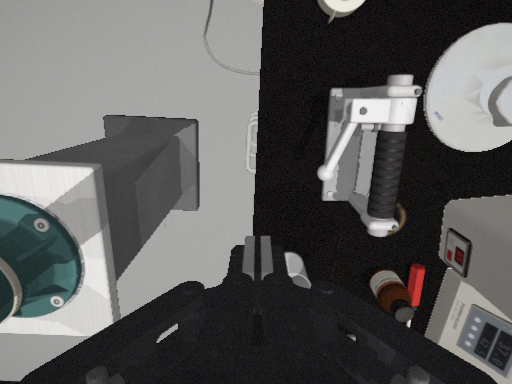

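The short lever's pivot is at (363,110), the ball at (326,173), and the sleeve runs from (391,130) to (383,215).

Run:
```python
from h import *
np.set_printoptions(precision=4,suppress=True)
d=np.load("w8_d.npy");im=cv2.imread("pics/w8.png")
for n,(u,v),z in (("pivot",(363,110),.114),("ball",(326,173),.095)): print(n,deproj("wrist",u,v,z=z),deproj("wrist",u,v,d=d[v,u]))
ci=vision.camera_info("wrist");K,R,t=ci["intrinsics"],ci["R"],ci["t"]
v,u=np.mgrid[0:384,0:512];P=np.stack([(u-K[0,2])/K[0,0]*d,(v-K[1,2])/K[1,1]*d,d],-1);W=(P-t)@R
bl=(W[...,2]>.097)&(W[...,2]<.108)&(v>125)&(v<164)&(u>325)&(u<358)
sl=(W[...,2]>.1)&(v>135)&(v<212)&(u>370)&(u<410)&(im.max(-1)<90)
for m in (bl,sl):
    X=W[m][:,:2];c=X.mean(0);a=np.linalg.svd(X-c)[2][0];a*=-np.sign(a[1]);print(m.sum(),c,a,np.arctan2(a[0],-a[1]),X.min(0),X.max(0))
```

```text
pivot [0.4959 0.2562 0.114 ] [0.4971 0.2561 0.1107]
ball [0.4713 0.185  0.095 ] [0.4695 0.1868 0.1021]
399 [0.4825 0.2191] [-0.3775 -0.926 ] -0.3870944586830703 [0.4701 0.1974] [0.4952 0.2393]
1855 [0.5363 0.1904] [ 0.1701 -0.9854] 0.1708857178772468 [0.3891 0.1425] [0.5558 0.2657]
```

Request:
{"fn": "drive_tool", "kwargs": {"moves": [[0.0035, 0.0038, -0.039, 0, 0, 0, 0], [0.0035, 0.0038, -0.039, 0, 0, 0, 0], [0.0035, 0.0038, -0.039, 0, 0, 0, 0], [0.0035, 0.0038, -0.039, 0, 0, -0.1, 0], [0.0035, 0.0038, -0.039, 0, 0, -0.1, 0]]}}

```text
time_s: 10.92
ee_pos: [0.4109, 0.2039, 0.0728]
tool_rot: [[0.0, 1.0, 0.02], [-0.0, 0.02, -1.0], [-1.0, 0.0, 0.0]]
contact_force: [0.6, -0.6, 0.2]
finger_gap: 0.0003
```

Request:
{"fn": "drive_tool", "kwargs": {"moves": [[0.01, 0, 0, 0, 0, 0, 0], [0.01, 0, 0, 0, 0, 0, 0], [0.005, 0, 0, 0, 0, 0, 0], [0, 0, 0, 0, 0, 0, 0], [0, 0, 0, 0, 0, 0, 0]]}}

```text
time_s: 11.55
ee_pos: [0.4352, 0.2052, 0.0745]
tool_rot: [[0.001, 1.0, 0.023], [0.0, 0.023, -1.0], [-1.0, 0.001, -0.0]]
contact_force: [-0.2, 0.1, -0.5]
finger_gap: -0.0001
```

```bash
python3 look.py w9 .455 .215 .50 .238
```

```text
11.55 [0.4352 0.2052 0.0745] [-0.2075  0.0734 -0.4785] [-0.0229  0.0122 -0.011 ] [  0.1807 -41.3905  -3.6572  -8.586    0.0101  -0.0089   0.0021]
blade 1171 [0.4824 0.2268] [-0.417  -0.9089] slant 0.43011787038240484
```

View pics/w9.png

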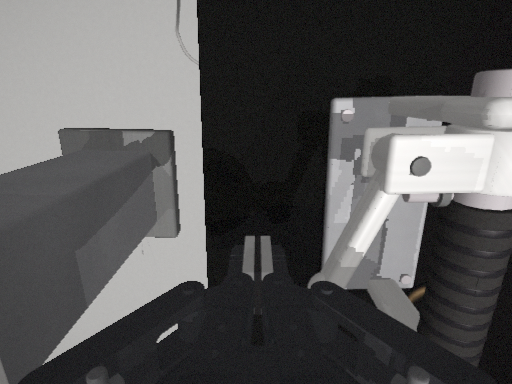

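The fingers are outside the blade and clear of it, with the clevis at about (420,165). I'll move in and press.

Request:
{"fn": "drive_tool", "kwargs": {"moves": [[0.006, 0.001, 0, 0, 0, 0, 0], [0.006, 0.001, 0, 0, 0, 0, 0], [0.005, 0.001, 0, 0, 0, 0, 0], [0.005, 0, 0, 0, 0, 0, 0], [0.004, 0, 0, 0, 0, 0, 0]]}}

```text
time_s: 12.22
ee_pos: [0.4601, 0.2076, 0.0735]
tool_rot: [[-0.002, 1.0, 0.023], [-0.002, 0.023, -1.0], [-1.0, -0.002, 0.002]]
contact_force: [-2.6, -1.1, 0.1]
finger_gap: -0.0002
```

Request:
{"fn": "drive_tool", "kwargs": {"moves": [[0.004, 0, 0, 0, 0, 0, 0], [0.003, 0, 0, 0, 0, 0, 0], [0.003, 0, 0, 0, 0, 0, 0], [0.002, 0, 0, 0, 0, 0, 0], [0, 0, 0, 0, 0, 0, 0]]}}

```text
time_s: 12.85
ee_pos: [0.473, 0.208, 0.0738]
tool_rot: [[-0.001, 1.0, 0.023], [-0.001, 0.023, -1.0], [-1.0, -0.001, 0.001]]
contact_force: [-2.7, -1.8, -1.0]
finger_gap: 0.0
```

```bash
python3 look.py w10 .48 .221 .51 .238
```

```text
12.85 [0.473  0.208  0.0738] [-2.7419 -1.8206 -0.9597] [-0.3408  0.6595 -0.0053] [ -0.1708 -44.9351  -4.6658 -12.2407   0.3113  -0.872    0.0487]
blade 764 [0.4935 0.2297] [-0.134 -0.991] slant 0.13443008709684046
```

View pics/w10.png

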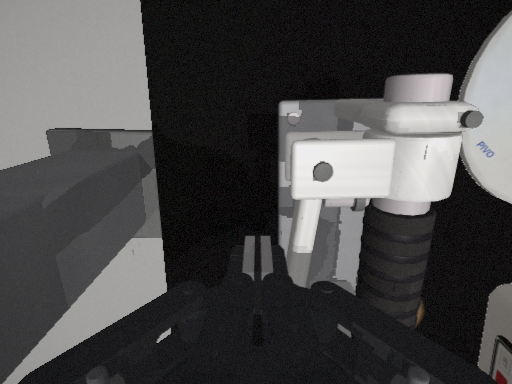

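Request:
{"fn": "drive_tool", "kwargs": {"moves": [[0.003, 0, 0, 0, 0, 0, 0], [0.002, 0, 0, 0, 0, 0, 0], [0.001, 0, 0, 0, 0, 0, 0], [0, 0, 0, 0, 0, 0, 0], [0, 0, 0, 0, 0, 0, 0]]}}

```text
time_s: 13.52
ee_pos: [0.479, 0.2083, 0.0739]
tool_rot: [[-0.0, 1.0, 0.023], [-0.0, 0.023, -1.0], [-1.0, -0.0, 0.0]]
contact_force: [-4.3, -2.1, -0.3]
finger_gap: -0.0002
```

Request:
{"fn": "drive_tool", "kwargs": {"moves": [[0.001, 0, 0, 0, 0, 0, 0], [0, 0, 0, 0, 0, 0, 0], [0, 0, 0, 0, 0, 0, 0], [0, 0, 0, 0, 0, 0, 0], [0, 0, 0, 0, 0, 0, 0]]}}

```text
time_s: 14.15
ee_pos: [0.4799, 0.2082, 0.0739]
tool_rot: [[-0.0, 1.0, 0.023], [-0.001, 0.023, -1.0], [-1.0, -0.0, 0.001]]
contact_force: [-4.2, -2.6, -0.4]
finger_gap: -0.0001
```

```bash
python3 look.py w11 .48 .221 .512 .238
```

```text
14.15 [0.4799 0.2082 0.0739] [-4.1985 -2.6439 -0.3582] [-0.6476  0.7816 -0.047 ] [ -0.666  -45.2807  -5.2304 -13.2293   0.3185  -1.3287   0.0366]
blade 738 [0.4976 0.2297] [ 0.0426 -0.9991] slant -0.042575939748690915
```

View pics/w11.png

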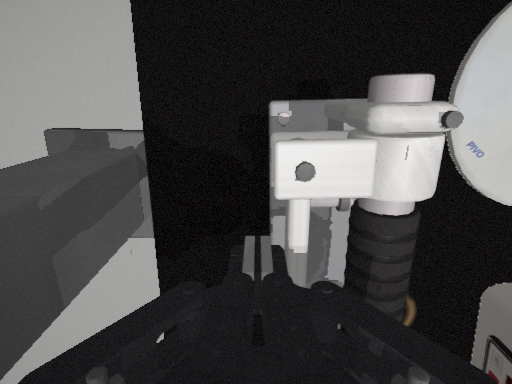

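Request:
{"fn": "drive_tool", "kwargs": {"moves": [[0.001, 0, 0, 0, 0, 0, 0], [0, 0, 0, 0, 0, 0, 0], [0, 0, 0, 0, 0, 0, 0], [0, 0, 0, 0, 0, 0, 0], [0, 0, 0, 0, 0, 0, 0]]}}

```text
time_s: 14.82
ee_pos: [0.4807, 0.2081, 0.0738]
tool_rot: [[-0.001, 1.0, 0.023], [-0.001, 0.023, -1.0], [-1.0, -0.001, 0.001]]
contact_force: [-4.5, -3.9, 0.5]
finger_gap: -0.0003
```

Request:
{"fn": "drive_tool", "kwargs": {"moves": [[0.001, 0, 0, 0, 0, 0, 0], [0, 0, 0, 0, 0, 0, 0], [0, 0, 0, 0, 0, 0, 0], [0, 0, 0, 0, 0, 0, 0], [0, 0, 0, 0, 0, 0, 0]]}}

```text
time_s: 15.45
ee_pos: [0.4808, 0.2081, 0.0738]
tool_rot: [[-0.002, 1.0, 0.024], [-0.001, 0.024, -1.0], [-1.0, -0.002, 0.001]]
contact_force: [-5.4, -2.9, 1.6]
finger_gap: -0.0001
```

Request:
{"fn": "drive_tool", "kwargs": {"moves": [[0.001, 0, 0, 0, 0, 0, 0], [0, 0, 0, 0, 0, 0, 0], [0, 0, 0, 0, 0, 0, 0], [0, 0, 0, 0, 0, 0, 0], [0, 0, 0, 0, 0, 0, 0]]}}

```text
time_s: 16.08
ee_pos: [0.4809, 0.2081, 0.0738]
tool_rot: [[-0.003, 1.0, 0.024], [-0.002, 0.024, -1.0], [-1.0, -0.003, 0.002]]
contact_force: [-7.7, -3.4, 2.4]
finger_gap: -0.0002
```

```bash
python3 look.py w12 .48 .221 .512 .238
python3 - <<'E'
from h import *
im,d=vision.capture("top");cv2.imwrite("pics/top12.png",cv2.resize(im[130:280,140:380],None,fx=3.3,fy=3.3,interpolation=cv2.INTER_CUBIC))
E
```

```text
16.075 [0.4809 0.2081 0.0738] [-7.7163 -3.4425  2.4365] [-0.6033  1.4828 -0.0074] [  0.1178 -44.4965  -4.2543 -14.8265   0.6987  -1.7641   0.0101]
blade 749 [0.4982 0.2297] [ 0.0789 -0.9969] slant -0.07897508655987495
```

View pics/top12.png

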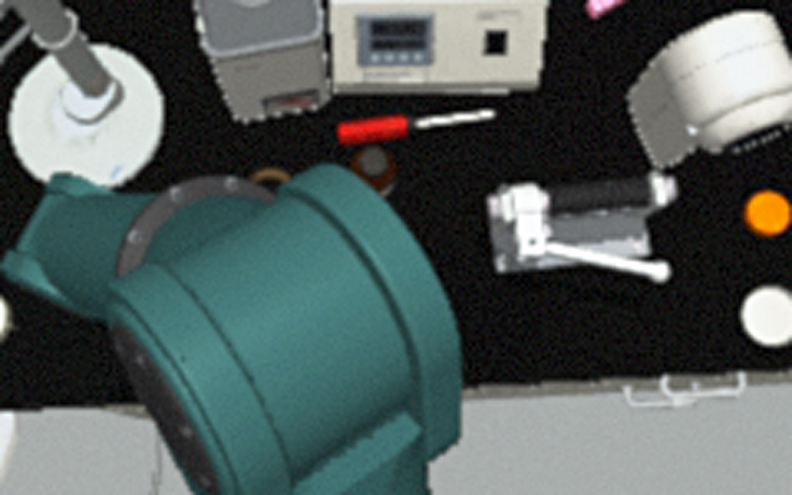

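The short lever is hard at its stop: the TCP is blocked at x 0.481 and the force has risen to about 8 N. The top picture shows the long lever out, with its ball at crop pixel (660,271) as before. I'm handing in.

```bash
python3 -c "
from h import *
print(job_done());s=monitor.state();print(s['time_s'],s['contact_force'],s['ee_pos'])"
```

```text
the job is handed in; nothing more can be done
None
the job is handed in; nothing more can be done
```

I pressed the long lever to its stop, held it over 0.6 s and let it spring fully out. I then pressed the short lever to its stop and handed in with the fingers holding it there. Both were pushed from outside with the shut fingers' backs, and the run took about 16 s of the 43 s allowed.

- **Long lever at the stop:** the TCP stopped advancing while the force rose to about 6 N, against a 4 N spring. The blade was parallel to the bar within about 0.01 rad.
- **Long lever released:** its slant measured 0.28 rad, compared with 0.27 rad before pressing. The last top picture shows it out.
- **Short lever held:** the TCP was blocked at x = 0.481 m with about 8 N on the tool. The measured blade swing was about 0.5 rad, more than the true 0.4; so short a visible piece of blade only gives a rough angle.
- **Other things on the bench:** the bottle, screwdriver, orange cap and petri dish look unmoved in the last picture. The arm hid the beaker and the short stand, and the crop cut off the tape roll, so I could not check those. The fingers crossed the beaker well above it, and I saw no unexpected force readings.

**What disagreed:** on the first approach the fingers passed just over the long lever without touching it. The wrist depth showed the shut fingertips about 8 mm behind the reported TCP, not 17 mm ahead as stated. I backed off, went about 27 mm lower and pressed again. The force reading also had a noise of up to about 1 N.

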